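# Snap the washed filter cover back into the dust extractor

## Task

The washed filter cover is standing on edge in the wooden drying rack: snap it back into the opening in the top of the grey dust extractor, grip rib upwards, pressing until both of its sprung tabs have caught under the rim and it sits fully home and flush, then let go. The small sloping rest is there to lean the cover on while you change your grip. Do not shift the test tile, dish, jar or beaker standing around.

Things in the scene. Friction and masses are not known exactly. Their poses are not given: they have to be found in the camera images.
- cover: Pale grey plastic filter cover: plate 100 x 140 x 8 mm, 0.15 to 0.3 kg. Origin: centre of the plate's underside; own x = short side, y = long side, z = outwards (plate fills z 0 to 8). Starts standing on a long edge in the rack slot: own x up, rib towards the rack's -x, tabs towards its +x. Goes home with its origin at point mouth, z up, y along the extractor's y, either way round (same after a half turn).
- rib_top (a point): Centre of the top of the cover's grip rib (axes as the cover's), 38 mm outwards from its origin. The rib is 16 wide (x) and 90 long (y) and stands 30 mm above the plate's outer face.
- edge (a point): Middle of the cover's long edge that is uppermost at the start (own x = +50 mm, y = 0, mid thickness), 112 mm above the table at the start. Between edge and rib the plate is bare for 42 mm. On the underside are four round guide pins at x = +-32, y = +-40 mm, 7 mm thick, 14.5 mm long.
- tab_left (a joint): How far the sprung tab at the cover's +y end is pushed in (m): 0 = out, 0.009 = stop. It is 34 mm wide, hangs to z = -26 mm; its slope goes from y = 55 mm at the bottom to a nose at y = 64 mm with a flat catch facing up at z = -8.5 mm. Spring 0.6 N/mm, 1.2 N preload: pressing both tabs past the rim takes about 8 to 16 N; then they spring out to 0 and lock.
- tab_right (a joint): The same for the tab at the cover's -y end.
- extractor: Fixed grey steel dust extractor, a box 180 (x) x 210 (y) x 90 mm high, origin under its centre, vent slots on its -y face. In its top is an opening 76 (x) x 118 (y) mm through a 7 mm thick rim, with free space under it.
- mouth (a point): Centre of the extractor's opening, level with its top face (90 mm above the table), axes as the extractor's. The cover goes straight down into it, with 2 mm of play either way along y and 2.5 mm along x.
- rack: Fixed wooden drying rack: base 150 (x) x 130 (y) x 12 mm, origin under its centre, with two slots between pairs of pegs (8 mm thick, 34 mm tall, at y = +-25 mm). The cover stands in the -x slot, the test tile in the other, 85 mm further to +x.
- slot (a point): Middle of the floor of the cover's slot, 12 mm above the table, axes as the rack's. The slot runs along y and is 11 mm wide.
- rest: Fixed plywood sloping rest, base about 110 x 110 mm, origin at table level. Its board, 54 mm wide (y) and 58 mm long, rises at 45 degrees towards the rest's +x; a lip 100 mm wide along its lower edge stands 8 mm above the board. A cover leans with its underside on the board and a long edge on the lip; tabs and pins pass beside the board and its upper 42 mm stands free for fingers.
- foot (a point): Inner corner between the rest's board and lip, mid width, 80 mm above the table; axes as the rest's. The board rises from it along (1, 0, 1)/sqrt 2, outward normal (-1, 0, 1)/sqrt 2. A leaning cover has its origin 50 mm up the slope, own x up the slope, z along that normal.
- tile: Bisque test tile 8 x 90 x 70 mm standing in the rack's other slot; origin under its centre. Leave alone.
- dish: Terracotta dish, 110 mm across, 16 mm high; leave alone.
- jar: Cream jar 60 mm across, 90 mm high; leave alone.
- beaker: Terracotta beaker 72 mm across, 80 mm high; leave alone.
Things that resemble listed ones, but are neither listed nor needed, are in the scene too. There is more than one size of the cover; the one meant has the size given above.

How it is judged (in metres and radians):
At the end, for the whole second after the job is handed in: The cover is in the extractor's opening, rib up, its underside within 3 mm of the top face, centred within 5 mm, level within 0.04 rad and lengthwise in line within 0.12 rad, both tabs sprung out again (pushed in less than 3 mm) under the rim, released and still (z of cover in the frame of mouth between -0.003 and 0.003 m and horizontal distance between cover and mouth below 0.005 m and angle between the z axis of cover and the z axis of mouth, either way round below 0.04 rad and angle between the y axis of cover and the y axis of mouth, either way round below 0.12 rad and value of joint each of tab_left, tab_right below 0.003 m and linear speed of cover below 0.02 m/s); the robot touches nothing.
It fails at once if the tile is shifted by more than 30 mm (distance of tile from where it was at the start of the episode above 0.03 m).
It fails at once if the dish is shifted by more than 50 mm (distance of dish from where it was at the start of the episode above 0.05 m).
It fails at once if the jar is shifted by more than 50 mm (distance of jar from where it was at the start of the episode above 0.05 m).
It fails at once if the beaker is shifted by more than 50 mm (distance of beaker from where it was at the start of the episode above 0.05 m).
It also fails if it takes over 64 s, if anything falls off the work surface, if the arm or the gripper's body presses on something with over 40 N, if the wrist force passes 120 N, or if a joint passes its speed limit or range.

## Robot

A 6-joint arm with a two-finger parallel gripper is mounted at the origin on the work surface. World frame = base frame: x ahead of the robot, y to its left, z up, the work surface at z = 0. Lengths are in m, angles in degrees, forces in N, time in s.
With the tool pointing down it reaches from about 0.35 to 0.875 m from the base axis. Payload 4.2 kg.
Tool frame: the origin (TCP) lies midway between the tips of the shut fingers; the grasp point (between the pads) lies 19 mm behind it; z points along the fingers, y is the direction in which the jaws open and shut (so a half turn about z gives the same grasp; the last joint's range is limited). The gripper opens to 87 mm and grips with 3 to 60 N. Pads are 19 mm wide; open, the fingers measure 117 mm over their backs; the gripper's body (75 mm by 190 mm) begins 51 mm behind the grasp point.
Start: joints at [80.019, 22.042, 0.453, 0, -68.411, -14.817], TCP at [0.262, 0.567, 0.188] pointing down, gripper open.
Joint ranges: [-179.83, 179.83], [-69.29, 118.12], [-61.27, 80.66], [-181.25, 117.63], [-171.15, -9.14], [-177.46, 177.46]. Speed limits (degrees/s): [159.86, 159.86, 180, 180, 180, 180].

## Interface

Orientations are given as a 3x3 rotation matrix whose columns are the frame's x, y, z axes.
In Python, from station import r gives the robot as it stands.
- The arm moves only by the tool play_rows, never from a script. Its argument "commands" is a list that holds one entry, the list of rows, each a list of 7 numbers: the shift along the world's x, y, z in m, then the turn, a rotation vector about the world's x, y, z in rad, then the closure, from 0 (fully open) to 1 (shut). A call has 1 to 5 rows; each row is the pose to reach, as a shift and turn from the pose commanded when the call began; what a row does not reach only later rows make up. A row lasts 1/10 s, in which the tool goes at most 50 mm and 8.59 degrees, less where a joint would pass 70% of its speed; a pose out of reach is approached as far as the arm can. A call with a gripper value outside its range is refused whole. The fingers move at their own pace and stop on an object; the grip force is fixed at half the most. Time passes only in rows, so rows that repeat a pose let the fingers close. It gives the time, the measured TCP pose, the force and the opening at its end, in the units of the state.
- r.sense(): the state, without advancing time (a new reading comes with each control period).
- r.capture(name): name is "scene" or "top"; returns a dict with "image" (420x560x3 uint8, red, green, blue), "range_z" (420x560 float32, m along the optical axis (not along the pixel's ray), 0 where there is no reading), "intrinsics" (3x3 intrinsics, pixels), "extrinsics" (4x4, takes a point from camera to world coordinates). Camera axes: x right, y up, looking along -z (the intrinsics and any distortion apply to the point x, -y, -z); pixel columns grow to the right and rows downward; lengths in m; the calibration is good to about 2 mm. A picture is of the moment at which its call begins.
- r.finish_job(): hands the job in, once; it reports no verdict.
The state is a dict: "time_s": time; "joints": joint angles; "joint_velocities": joint speeds; "effort": joint torques, N m; "tcp_pos": TCP position; "ee_rot": TCP orientation; "wrist_force": force on the tool from outside, world axes, zero at the start; "moment": the same for the moment, N m; "gripper_width": opening from 0.0 (shut) to 1.0 (fully open).
Only numpy, scipy, OpenCV 4.12 (cv2) and the standard library are available. Lean on these libraries where they do the work, as an engineer would, in place of code of your own. Each camera call takes 0.05 s, during which the arm holds its last target. There are 200 camera calls.

## Working session

There is one attempt and no reset: what is moved stays moved. The work goes in short steps, Python scripts to look and compute and a tool call to move; the robot and the scene stay as the last step left them, time stands still between calls to the robot, and variables do not carry over. Pictures are saved under pics/ and viewed, about 8 in all and at most 12, crops included, and the job is handed in when it is done.

Besides the shell and the picture viewer there is one more tool, called after "Request:" as name(argument=value, ...), one argument or row to a line, values as JSON. play_rows: Moves the arm, as the interface text tells. Its arguments: {"type":"object","properties":{"commands":{"type":"array","items":{"type":"array","items":{"type":"array","items":{"type":"number"}}}}},"required":["commands"]}

```bash
mkdir -p pics; ls; python3 - <<'E'
from station import r
import cv2,numpy as np
for n in("scene","top"):
    c=r.capture(n); np.savez(f"{n}0.npz",**c)
    cv2.imwrite(f"pics/{n}0.png",c["image"][:,:,::-1]); print(n,c["intrinsics"],c["extrinsics"].round(3))
s=r.sense();print(s)
E
```

```text
pics
scene [[430.84479778   0.         281.46753537]
 [  0.         430.84479778 209.99277723]
 [  0.           0.           1.        ]] [[ 0.555 -0.521  0.648  1.374]
 [ 0.832  0.359 -0.423 -0.593]
 [-0.012  0.774  0.633  0.925]
 [ 0.     0.     0.     1.   ]]
top [[531.58744345   0.         281.34432689]
 [  0.         531.58744345 212.25495014]
 [  0.           0.           1.        ]] [[ 0.023  0.987 -0.158  0.308]
 [-1.     0.022 -0.012 -0.073]
 [-0.008  0.158  0.987  1.425]
 [ 0.     0.     0.     1.   ]]
{'time_s': 0.1, 'joints': array([ 8.00199180e+01,  2.20851990e+01,  3.88330207e-01, -2.63890542e-02,
       -6.84117143e+01, -1.48183002e+01]), 'joint_velocities': array([ 0.08510051, -0.12701106,  0.15902193,  0.18649251,  0.0072814 ,
       -0.11536894]), 'effort': array([-4.68677772e-04, -3.91690564e+01,  1.87934446e+01,  4.23187807e+00,
        1.35038354e-02, -7.12720907e-05]), 'tcp_pos': array([0.26185176, 0.56683363, 0.1868834 ]), 'ee_rot': array([[ 9.07718088e-01, -4.19579920e-01, -7.50217518e-04],
       [-4.19580584e-01, -9.07716322e-01, -1.79219611e-03],
       [ 7.09848129e-05,  1.94158553e-03, -9.99998113e-01]]), 'wrist_force': array([ 0.00658182, -0.11422204,  0.02355693]), 'moment': array([-0.00817062, -0.00305919,  0.03576765]), 'gripper_width': 1.0001597131655355}
```

View pics/scene0.png

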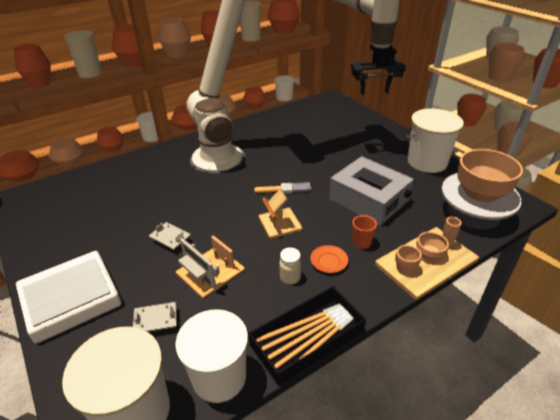

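View pics/top0.png

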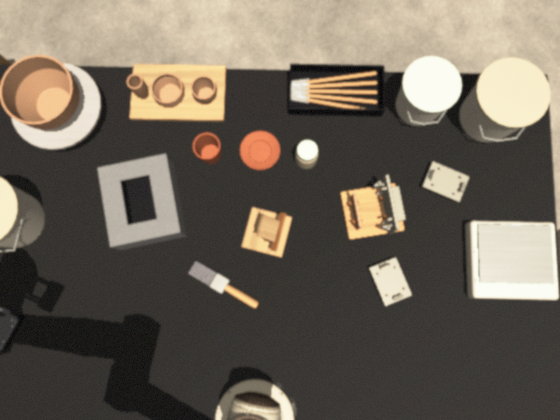

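The scene view shows the rack with the cover at about (200,262), rest (280,215), extractor (370,188), jar (290,265), dish (330,260) and beaker (364,232). In the top view they are at rack (373,210), rest (267,231) and extractor (139,201). Next I'll measure with the depth.

```bash
cat > h.py <<'E'
import numpy as np,cv2
def cloud(c):
    K,E,z=c["intrinsics"],c["extrinsics"],c["range_z"]
    v,u=np.mgrid[:z.shape[0],:z.shape[1]]
    p=np.stack([(u-K[0,2])/K[0,0]*z,-(v-K[1,2])/K[1,1]*z,-z],-1)
    w=p@E[:3,:3].T+E[:3,3]; w[z==0]=np.nan
    return w
def rect(p):
    (c,s,a)=cv2.minAreaRect((p[:,:2]*1000).astype(np.float32)); return np.round(c,1),np.round(s,1),round(a,1)
E
python3 - <<'E'
from h import *
T=np.load("top0.npz");S=np.load("scene0.npz")
W=cloud(T);V=cloud(S)
def reg(W,u0,u1,v0,v1): return W[v0:v1,u0:u1].reshape(-1,3)
print("table z",np.nanmedian(W[300:320,200:300,2]))
e=reg(W,90,190,145,255); t=e[(abs(e[:,2]-.09)<.01)]
print("extr top",rect(t),np.nanmedian(t[:,2]))
m=(abs(W[:,:,2]-.09)<.015).astype(np.uint8); m[:, :90]=0;m[:,190:]=0;m[:145]=0;m[255:]=0
cs,h=cv2.findContours(m,cv2.RETR_CCOMP,cv2.CHAIN_APPROX_NONE)
for c in cs:
    if len(c)>40:
        q=c[:,0]; print(" contour",rect(W[q[:,1],q[:,0]]), cv2.minAreaRect(c))
for n,a in (("rest",(238,298,202,262)),("rack",(335,412,172,245))):
    p=reg(W,*a)
    for lo,hi in ((.004,.02),(.02,.05),(.05,.08),(.08,.1),(.1,.106),(.106,.125),(.125,.2)):
        q=p[(p[:,2]>lo)&(p[:,2]<hi)]
        if len(q)>8: print(n,lo,hi,len(q),rect(q),q.mean(0).round(4))
q=reg(V,165,250,225,300)
for lo,hi in ((.004,.018),(.02,.05),(.05,.08),(.08,.1),(.1,.106),(.106,.125)):
    p=q[(q[:,2]>lo)&(q[:,2]<hi)]; print("scene rack",lo,len(p),rect(p),p.mean(0).round(4))
for n,(a,b,k) in {"top":((228,150,430,280),T,3),"scene":((160,180,310,300),S,4)}.items() if 0 else []: pass
a=cv2.resize(T["image"][160:260,230:430],None,fx=4,fy=4,interpolation=cv2.INTER_CUBIC)
b=cv2.resize(S["image"][225:300,160:310],None,fx=5,fy=5,interpolation=cv2.INTER_CUBIC)
cv2.imwrite("pics/a.png",a[:,:,::-1]);cv2.imwrite("pics/b.png",b[:,:,::-1])
E
```

```text
table z 0.0005638126890263884
extr top (array([546.8, 310.2]), array([213.6, 181.8]), 13.5) 0.09030828329598906
 contour (array([546.6, 310.2]), array([213.9, 181.9]), 13.5) ((138.42649841308594, 200.41796875), (81.88423156738281, 73.12171173095703), 79.11447143554688)
 contour (array([545.2, 309.3]), array([122.8,  81.2]), 13.9) ((138.48399353027344, 199.91200256347656), (46.68910217285156, 31.394392013549805), 79.69515228271484)
rest 0.004 0.02 1232 (array([481.9, -20.9]), array([160.1, 157.3]), 1.3) [ 0.4765 -0.0132  0.0111]
rest 0.02 0.05 12 (array([459.3,   5. ]), array([74.2,  6.7]), 72.1) [ 0.4554 -0.0139  0.0347]
rest 0.05 0.08 78 (array([475. , -37.2]), array([41.9, 99.5]), 76.3) [ 0.4715 -0.0459  0.0769]
rest 0.08 0.1 311 (array([474.2, -40.2]), array([35.5, 99.5]), 77.1) [ 0.4728 -0.0438  0.0873]
rest 0.1 0.106 59 (array([477.3, -24.2]), array([14.9, 51.1]), 76.0) [ 0.478  -0.0252  0.1027]
rest 0.106 0.125 189 (array([480.8, -12.8]), array([24.8, 54.4]), 74.9) [ 0.4808 -0.012   0.1145]
rack 0.004 0.02 1803 (array([ 552. , -303.6]), array([198.1, 206.1]), 0.1) [ 0.5384 -0.2
[... 418 characters left out ...]
06 0.125 192 (array([ 549.9, -334.1]), array([139.4,   9.3]), 10.5) [ 0.5495 -0.334   0.1112]
scene rack 0.004 1072 (array([ 500.1, -285.9]), array([244.1, 308.9]), 58.4) [ 0.5617 -0.3056  0.0113]
scene rack 0.02 634 (array([ 462.9, -318.8]), array([311.9,  99.6]), 13.0) [ 0.4483 -0.3148  0.0324]
scene rack 0.05 679 (array([ 508.6, -315.6]), array([221.5, 125.7]), 10.2) [ 0.561  -0.3242  0.0677]
scene rack 0.08 209 (array([ 545.5, -294.2]), array([140.4,  94.8]), 11.4) [ 0.5553 -0.3145  0.0881]
scene rack 0.1 47 (array([ 556.5, -337.8]), array([135.4,   6.3]), 12.9) [ 0.5666 -0.3359  0.1029]
scene rack 0.106 143 (array([ 552.6, -335.4]), array([141.6,   9.9]), 10.5) [ 0.5551 -0.3357  0.1111]
```

View pics/a.png

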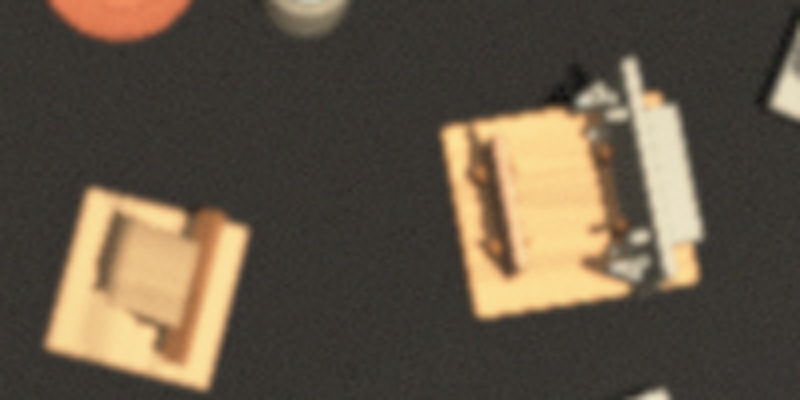

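View pics/b.png

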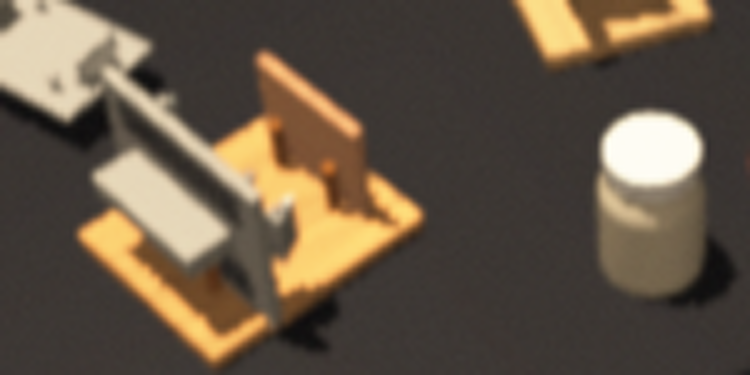

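Crop a (top) shows the rest at (150,290) with its lip on the right, so it rises towards world +y. The cover plate is a thin strip from (630,60) to (670,280), with its rib on the right (-y) and the tile at about (505,205). Crop b (scene) agrees: rib towards -y, tabs facing the tile. I'll start moving while refining the measurements.

Request:
play_rows(
  commands=[
    [[0.014,-0.044,0.02,0,0,-0.126,0],[0.028,-0.088,0.035,0,0,-0.252,0],[0.043,-0.132,0.05,0,0,-0.378,0],[0.057,-0.176,0.06,0,0,-0.504,0],[0.072,-0.22,0.06,0,0,-0.633,0]],
  ],
)

```text
time_s: 0.6
tcp_pos: [0.3347, 0.3461, 0.2492]
ee_rot: [[0.48, -0.877, 0.002], [-0.877, -0.48, 0.002], [-0.001, -0.003, -1.0]]
wrist_force: [0.7, 0.1, -0.0]
gripper_width: 0.997
```

Request:
play_rows(
  commands=[
    [[0.014,-0.045,0,0,0,-0.126,0],[0.028,-0.09,0,0,0,-0.252,0],[0.043,-0.135,0,0,0,-0.378,0],[0.057,-0.18,0,0,0,-0.504,0],[0.072,-0.225,0,0,0,-0.633,0]],
  ],
)

```text
time_s: 1.1
tcp_pos: [0.4059, 0.1204, 0.2478]
ee_rot: [[-0.132, -0.991, -0.0], [-0.991, 0.132, 0.0], [-0.0, 0.0, -1.0]]
wrist_force: [1.3, -0.6, 1.6]
gripper_width: 0.997
```

```bash
python3 - <<'E'
from h import *
from station import r
s=r.sense();print(s["time_s"],s["joints"].round(1),s["tcp_pos"].round(4),s["ee_rot"].round(3).tolist())
T=np.load("top0.npz");S=np.load("scene0.npz")
def line(p):
    vx,vy,x,y=cv2.fitLine(p[:,:2].astype(np.float32),cv2.DIST_HUBER,0,.002,.001).ravel(); return np.degrees(np.arctan2(vy,vx)),(x,y)
for n,D,box,rb in (("top",T,(335,412,172,245),(238,298,202,262)),("scene",S,(165,250,225,300),(255,305,180,240))):
    W=cloud(D); p=W[box[2]:box[3],box[0]:box[1]].reshape(-1,3)
    q=p[(p[:,2]>.108)&(p[:,2]<.118)]
    print(n,"edge",len(q),line(q),rect(q),np.median(q[:,2]))
    # tile top
    q=p[(p[:,2]>.072)&(p[:,2]<.09)&(p[:,1]>-.285)]; print(" tile",line(q),rect(q),q[:,2].max())
    # plate outer/inner faces, rib top
    a=np.radians(10.7); ex=np.array([-np.sin(a),np.cos(a)])
    d=(p[:,:2]-[.551,-.335])@ex
    for k in np.arange(-.05,.02,.005):
        m=(d>k)&(d<k+.005)&(p[:,2]>.04)&(p[:,2]<.13)
        if m.sum()>10: print("  d",k.round(3),m.sum(),p[m,2].min().round(3),p[m,2].max().round(3))
    # rest board plane
    p=W[rb[2]:rb[3],rb[0]:rb[1]].reshape(-1,3)
    b=np.radians(76.5); rx=np.array([np.cos(b),np.sin(b)]); ry=np.array([-rx[1],rx[0]])
    m=(p[:,2]>.085)&(p[:,2]<.125); q=p[m]
    for _ in range(6):
        A=np.c_[q[:,:2],np.ones(len(q))]; c=np.linalg.lstsq(A,q[:,2],rcond=None)[0]
        P=p[(p[:,2]>.083)&(p[:,2]<.13)]; e=np.abs(np.c_[P[:,:2],np.ones(len(P))]@c-P[:,2]); q=P[e<.003]
    print(" rest plane",c,len(q),"az",np.degrees(np.arctan2(c[1],c[0])),"slope",np.hypot(c[0],c[1]))
    print("  board rect",rect(q),q[:,2].min(),q[:,2].max(),"mid y-extent",((q[:,:2]@ry).min(),(q[:,:2]@ry).max()))
    # base
    q=p[(p[:,2]>.006)&(p[:,2]<.03)]; 
    im=D["image"]
# extractor outline & opening by subregion edges
W=cloud(T); m=(abs(W[:,:,2]-.09)<.012).astype(np.uint8); m[:,:90]=0;m[:,190:]=0;m[:145]=0;m[255:]=0
g=cv2.cvtColor(T["image"],cv2.COLOR_RGB2GRAY)
K,E=T["intrinsics"],T["extrinsics"]
def ray(u,v,z):
    d=E[:3,:3]@np.array([(u-K[0,2])/K[0,0],-(v-K[1,2])/K[1,1],-1]); o=E[:3,3]; return (o+d*(z-o[2])/d[2])
from scipy.ndimage import map_coordinates
# opening: dark pixels inside
o=(g<80).astype(np.uint8); o[:,:115]=0;o[:,165:]=0;o[:170]=0;o[230:]=0
cs,_=cv2.findContours(o,cv2.RETR_EXTERNAL,cv2.CHAIN_APPROX_NONE); c=max(cs,key=cv2.contourArea); 
P=np.array([ray(u,v,.09) for u,v in c[:,0]]); print("opening dark",rect(P),cv2.contourArea(c))
E
```

```text
1.1 [ 38.7  -0.7 -19.6  -0.  -71.1 -46.3] [0.4059 0.1204 0.2478] [[-0.132, -0.991, -0.0], [-0.991, 0.132, 0.0], [-0.0, 0.0, -1.0]]
top edge 167 (np.float32(10.600036), (np.float32(0.54823416), np.float32(-0.334264))) (array([ 549.9, -334.1]), array([139.4,   9.3]), 10.5) 0.11134214817829924
 tile (np.float32(10.681998), (np.float32(0.5331066), np.float32(-0.25024986))) (array([ 533.4, -250.8]), array([88.7,  9.3]), 10.9) 0.08967030504654572
  d -0.035 36 0.063 0.076
  d -0.03 70 0.062 0.077
  d -0.025 62 0.063 0.074
  d -0.02 69 0.053 0.076
  d -0.015 29 0.064 0.075
  d -0.005 73 0.064 0.119
  d -0.0 303 0.04 0.118
  d 0.005 117 0.041 0.117
  d 0.01 39 0.044 0.106
  d 0.015 34 0.049 0.1
  d 0.02 19 0.045 0.087
 rest plane [0.17314658 0.76343135 0.03953642] 273 az 77.22146665497526 slope 0.7828200042737865
  board rect (array([475.7, -27.3]), array([52.9, 95.9]), 77.4) 0.08306860745827982 0.12189006817855996 mid y-extent (np.float64(-0.5172324258203692), np.float64(-0.42128405510416744))
scene edge 127 (np.float32(10.251135), (np.float32(0.5768112), np.float32(-0.331575))) (array([ 552.6, -335.4]), array([141.6,   9.9]), 10.5) 0.11188852523263693
 tile (np.float32(10.693765), (np.float32(0.54476815), np.float32(-0.25254562))) (array([ 535.7, -252.2]), array([90.8, 10.4]), 10.2) 0.08734178631874168
  d -0.035 89 0.053 0.074
  d -0.03 48 0.054 0.075
  d -0.025 52 0.057 0.074
  d -0.02 45 0.055 0.072
  d -0.015 54 0.057 0.074
  d -0.01 92 0.05 0.114
  d -0.005 374 0.04 0.117
  d -0.0 62 0.04 0.114
  d 0.01 31 0.048 0.099
  d 0.015 18 0.046 0.096
  d 0.02 20 0.041 0.082
 rest plane [0.18219668 0.9108881  0.03870637] 161 az 78.68891500203087 slope 0.9289309813221143
  board rect (array([481.7, -26.1]), array([40.6, 57.1]), 78.6) 0.08313630590336774 0.12247088895324476 mid y-extent (np.float64(-0.503471046423209), np.float64(-0.44534266694049024))
opening dark (array([546.4, 310.6]), array([112.6,  70.7]), 13.3) 1127.0
```

Request:
play_rows(
  commands=[
    [[0.0145,-0.0457,0,0,0,-0.125,0],[0.029,-0.0914,0,0,0,-0.251,0],[0.0435,-0.137,0,0,0,-0.376,0],[0.058,-0.183,0,0,0,-0.502,0],[0.0725,-0.2285,0,0,0,-0.627,0]],
  ],
)

```text
time_s: 1.6
tcp_pos: [0.4785, -0.1082, 0.2477]
ee_rot: [[-0.689, -0.725, -0.0], [-0.725, 0.689, 0.0], [-0.0, 0.0, -1.0]]
wrist_force: [1.5, 1.2, -0.5]
gripper_width: 1.0
```

Request:
play_rows(
  commands=[
    [[0.0145,-0.0457,0,0,0,-0.125,0],[0.029,-0.0914,0,0,0,-0.251,0],[0.0435,-0.137,0,0,0,-0.376,0],[0.058,-0.183,0,0,0,-0.502,0],[0.0725,-0.2285,0,0,0,-0.627,0]],
  ],
)

```text
time_s: 2.1
tcp_pos: [0.5511, -0.3366, 0.2472]
ee_rot: [[-0.983, -0.182, -0.001], [-0.182, 0.983, 0.001], [0.001, 0.001, -1.0]]
wrist_force: [0.9, 0.9, 0.4]
gripper_width: 0.998
```

```bash
python3 - <<'E'
from h import *
from station import r
s=r.sense();print(s["time_s"],s["joints"].round(1),s["tcp_pos"].round(4),s["ee_rot"].round(3).tolist())
for n,rb in (("top",(238,298,202,262)),("scene",(250,308,180,240))):
    D=np.load(n+"0.npz"); W=cloud(D)
    sub=W[rb[2]:rb[3],rb[0]:rb[1]]; p=sub.reshape(-1,3)
    hsv=cv2.cvtColor(D["image"],cv2.COLOR_RGB2HSV)[rb[2]:rb[3],rb[0]:rb[1]].reshape(-1,3)
    q=p[(hsv[:,2]>120)&(p[:,2]>.006)&(p[:,2]<.02)]; print(n,"base",rect(q))
    P=p[p[:,2]>.06]
    for az in (76,77.5):
        b=np.radians(az); rx=np.array([np.cos(b),np.sin(b)]); ry=np.array([-rx[1],rx[0]])
        X=P[:,:2]@rx; Y=P[:,:2]@ry
        for lo in np.arange(X.min(),X.max(),.006):
            m=(X>=lo)&(X<lo+.006)
            if m.sum()>4: print("  X %.3f n%d z med %.3f max %.3f  Y %.4f..%.4f z-X %.4f"%(lo+.003,m.sum(),np.median(P[m,2]),P[m,2].max(),*np.percentile(Y[m],[3,97]),np.median(P[m,2]-X[m])))
E
```

```text
2.1 [-17.1  22.4   9.4  -0.  -77.1 -62.4] [ 0.5511 -0.3366  0.2472] [[-0.983, -0.182, -0.001], [-0.182, 0.983, 0.001], [0.001, 0.001, -1.0]]
top base (array([479.5, -17.5]), array([112.3, 112.1]), 78.1)
  X 0.061 n96 z med 0.083 max 0.091  Y -0.5163..-0.4217 z-X 0.0228
  X 0.067 n89 z med 0.082 max 0.091  Y -0.5176..-0.4237 z-X 0.0156
  X 0.073 n86 z med 0.080 max 0.090  Y -0.5163..-0.4246 z-X 0.0092
  X 0.079 n55 z med 0.089 max 0.098  Y -0.4956..-0.4449 z-X 0.0112
  X 0.085 n56 z med 0.096 max 0.105  Y -0.4949..-0.4433 z-X 0.0113
  X 0.091 n53 z med 0.102 max 0.110  Y -0.4947..-0.4441 z-X 0.0110
  X 0.097 n58 z med 0.108 max 0.116  Y -0.4960..-0.4439 z-X 0.0110
  X 0.103 n59 z med 0.113 max 0.121  Y -0.4939..-0.4445 z-X 0.0106
  X 0.109 n55 z med 0.118 max 0.126  Y -0.4948..-0.4437 z-X 0.0097
  X 0.115 n32 z med 0.118 max 0.122  Y -0.4930..-0.4439 z-X 0.0047
  X 0.048 n88 z med 0.083 max 0.091  Y -0.5188..-0.4248 z-X 0.0354
  X 0.054 n92 z med 0.082 max 0.091  Y -0.5176..-0.4246 z-X 0.0284
  X 0.060 n87 z med 0.080 max 0.090  Y -0.5180..-0.4238 z-X 0.0216
  X 0.066 n55 z med 0.089 
[... 1146 characters left out ...]
 Y -0.4974..-0.4523 z-X 0.0048
  X 0.047 n52 z med 0.083 max 0.088  Y -0.5239..-0.4278 z-X 0.0352
  X 0.053 n27 z med 0.082 max 0.086  Y -0.5263..-0.4292 z-X 0.0281
  X 0.059 n48 z med 0.082 max 0.090  Y -0.5198..-0.4344 z-X 0.0230
  X 0.065 n35 z med 0.089 max 0.094  Y -0.5023..-0.4501 z-X 0.0232
  X 0.071 n46 z med 0.093 max 0.103  Y -0.5030..-0.4509 z-X 0.0226
  X 0.077 n46 z med 0.100 max 0.109  Y -0.5020..-0.4526 z-X 0.0226
  X 0.083 n44 z med 0.106 max 0.113  Y -0.5028..-0.4492 z-X 0.0214
  X 0.089 n37 z med 0.113 max 0.119  Y -0.5031..-0.4498 z-X 0.0238
  X 0.095 n30 z med 0.118 max 0.124  Y -0.5011..-0.4468 z-X 0.0230
  X 0.101 n12 z med 0.118 max 0.121  Y -0.5001..-0.4549 z-X 0.0167
```

Request:
play_rows(
  commands=[
    [[0,0.001,-0.045,0,0,0,0],[0,0.001,-0.09,0,0,0,0],[0,0.001,-0.13,0,0,0,0],[0,0.001,-0.16,0,0,0,0],[0,0.001,-0.17,0,0,0,0]],
  ],
)

```text
time_s: 2.6
tcp_pos: [0.5482, -0.3325, 0.0733]
ee_rot: [[-0.982, -0.187, -0.008], [-0.187, 0.982, 0.003], [0.007, 0.005, -1.0]]
wrist_force: [-0.2, 0.4, -0.1]
gripper_width: 0.999
```

Request:
play_rows(
  commands=[
    [[0,0,0,0,0,0,0.5],[0,0,0,0,0,0,0.8],[0,0,0,0,0,0,1],[0,0,0,0,0,0,1],[0,0,0,0,0,0,1]],
  ],
)

```text
time_s: 3.1
tcp_pos: [0.5517, -0.3338, 0.0791]
ee_rot: [[-0.982, -0.188, 0.002], [-0.188, 0.982, -0.001], [-0.002, -0.001, -1.0]]
wrist_force: [0.1, 0.4, -0.2]
gripper_width: 0.628
```

Request:
play_rows(
  commands=[
    [[0,0,0,0,0,0,1],[0,0,0,0,0,0,1],[0,0,0,0,0,0,1],[0,0,0,0,0,0,1],[0,0,0,0,0,0,1]],
  ],
)

```text
time_s: 3.6
tcp_pos: [0.551, -0.3336, 0.0778]
ee_rot: [[-0.982, -0.188, -0.0], [-0.188, 0.982, 0.0], [0.0, 0.0, -1.0]]
wrist_force: [-0.1, -0.5, 0.6]
gripper_width: 0.175
```

Request:
play_rows(
  commands=[
    [[0,0,0,0,0,0,1],[0,0,0,0,0,0,1],[0,0,0,0,0,0,1],[0,0,0,0,0,0,1],[0,0,0,0,0,0,1]],
  ],
)

```text
time_s: 4.1
tcp_pos: [0.5512, -0.3337, 0.078]
ee_rot: [[-0.982, -0.188, 0.0], [-0.188, 0.982, -0.0], [-0.0, -0.0, -1.0]]
wrist_force: [-0.8, 0.5, 1.3]
gripper_width: 0.002
```

Request:
play_rows(
  commands=[
    [[0,0,0.01,0,0,0,1],[0,0,0.02,0,0,0,1],[0,0,0.03,0,0,0,1],[0,0,0.04,0,0,0,1],[0,0,0.05,0,0,0,1]],
  ],
)

```text
time_s: 4.6
tcp_pos: [0.5512, -0.3337, 0.1291]
ee_rot: [[-0.982, -0.188, 0.001], [-0.188, 0.982, -0.0], [-0.001, -0.0, -1.0]]
wrist_force: [0.2, 0.1, 0.1]
gripper_width: 0.005
```

Request:
play_rows(
  commands=[
    [[0,0,0.02,0,0,0,1],[0,0,0.05,0,0,0,1],[0,0,0.08,0,0,0,1],[0,0,0.1,0,0,0,1],[0,0,0.1,0,0,0,1]],
  ],
)

```text
time_s: 5.1
tcp_pos: [0.5527, -0.3346, 0.2326]
ee_rot: [[-0.982, -0.188, 0.007], [-0.188, 0.982, -0.004], [-0.007, -0.005, -1.0]]
wrist_force: [0.2, -0.2, -0.4]
gripper_width: 0.007
```

```bash
python3 - <<'E'
from station import r
import cv2,numpy as np
for n in("scene","top"):
    c=r.capture(n); np.savez(f"{n}1.npz",**c)
    im=c["image"][:,:,::-1]
    if n=="scene": a=cv2.resize(im[140:310,150:310],(560,595),interpolation=cv2.INTER_CUBIC); cv2.imwrite("pics/c.png",a)
E
```

```text
(no output)
```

View pics/c.png

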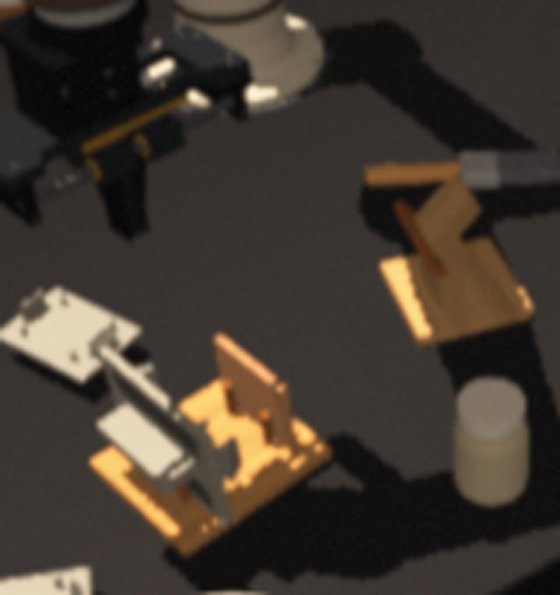

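The picture shows the gripper shut and empty, fingertip at crop (130,232), and the cover still upright in the slot, top edge from crop (100,345) to (225,520). I'll check the TCP projection against this.

```bash
python3 - <<'E'
from h import *
from station import r
s=r.sense(); t=s["tcp_pos"]; print(t.round(4),s["gripper_width"])
for n in("scene","top"):
    D=np.load(n+"1.npz");K,E=D["intrinsics"],D["extrinsics"]
    for q in (t,t+[0,0,.019],[.551,-.335,.112],[.551,-.335,.078]):
        p=E[:3,:3].T@(np.array(q)-E[:3,3]); print(n,np.array(q).round(3),(K[0,0]*p[0]/-p[2]+K[0,2]).round(1),(-K[1,1]*p[1]/-p[2]+K[1,2]).round(1))
    W=cloud(D).reshape(-1,3)
    m=(abs(W[:,0]-.551)<.09)&(abs(W[:,1]+.33)<.05)&(W[:,2]>.107)&(W[:,2]<.118)
    print("edge now",m.sum(),rect(W[m]) if m.sum()>10 else "")
    m=(abs(W[:,0]-t[0])<.06)&(abs(W[:,1]-t[1])<.06)&(W[:,2]>t[2]-.03)&(W[:,2]<t[2]+.06)
    q=W[m]; print("finger",len(q),q.min(0).round(4) if len(q) else "",q[q[:,2]<q[:,2].min()+.012].mean(0).round(4) if len(q) else "")
a=np.load("scene1.npz")["image"][:,:,::-1]
E
```

```text
[ 0.5509 -0.3334  0.2281] 0.0025322927948999902
scene [ 0.551 -0.333  0.228] 189.3 216.6
scene [ 0.551 -0.333  0.247] 188.2 210.8
scene [ 0.551 -0.335  0.112] 195.1 249.9
scene [ 0.551 -0.335  0.078] 196.8 258.8
edge now 133 (array([ 552.8, -340.4]), array([140.4,   8.9]), 11.0)
finger 71 [ 0.5407 -0.3455  0.2665] [ 0.5578 -0.3361  0.2732]
top [ 0.551 -0.333  0.228] 401.9 192.4
top [ 0.551 -0.333  0.247] 403.7 190.7
top [ 0.551 -0.335  0.112] 392.5 201.4
top [ 0.551 -0.335  0.078] 389.9 203.7
edge now 153 (array([ 549.7, -339.2]), array([134. ,   9.4]), 10.4)
finger 0
```

```bash
python3 - <<'E'
from h import *
D=np.load("scene1.npz");W=cloud(D);g=cv2.cvtColor(D["image"],cv2.COLOR_RGB2GRAY)
print("c    row gray x y z")
for v in range(186,222,2): print(v,g[v,180:198:2],W[v,184].round(3),W[v,188].round(3),W[v,191].round(3))
c=D["image"][170:235,140:240,::-1]
c=np.clip(cv2.resize(c,None,fx=8,fy=8,interpolation=cv2.INTER_CUBIC).astype(float)*2,0,255); 
cv2.drawMarker(c,(int(49.3*8),int(46.6*8)),(0,0,255),cv2.MARKER_CROSS,20,1)
cv2.imwrite("pics/d.png",c)
E
```

```text
c    row gray x y z
186 [18 17 15 19 16 14 33 41 48] [ 0.593 -0.345  0.354] [ 0.588 -0.334  0.346] [ 0.556 -0.317  0.32 ]
188 [19 17 20 16 15 12 43 50 51] [ 0.588 -0.345  0.345] [ 0.562 -0.327  0.321] [ 0.555 -0.317  0.313]
190 [19 16 16 14 12 14 44 50 48] [ 0.564 -0.338  0.321] [ 0.562 -0.328  0.316] [ 0.56  -0.32   0.311]
192 [16 10  9 15 11 14 45 49 49] [ 0.566 -0.339  0.318] [ 0.557 -0.327  0.306] [ 0.56  -0.321  0.306]
194 [ 8  8 10 15 12 11 44 50 51] [ 0.563 -0.339  0.309] [ 0.56  -0.329  0.304] [ 0.562 -0.322  0.301]
196 [11 11 10 14 14 15 45 50 49] [ 0.564 -0.341  0.305] [ 0.557 -0.329  0.295] [ 0.559 -0.322  0.294]
198 [18 10 11 14 15 16 44 50 51] [ 0.562 -0.341  0.298] [ 0.559 -0.33   0.291] [ 0.561 -0.324  0.289]
200 [30 12 10 13 14 13 45 50 50] [ 0.563 -0.342  0.293] [ 0.564 -0.333  0.289] [ 0.56  -0.324  0.283]
202 [39  9  8 10 12 12 40 51 50] [ 0.558 -0.342  0.284] [ 0.56  -0.332  0.28 ] [ 0.561 -0.325  0.278]
204 [44 14  9 11 15 13 33 50 51] [ 0.559 -0.343  0.278] [ 0.561 -0.334  0.276] [ 0.561 -0.326  0.272]
206 [50 39 21  7 19 30 42 52 51] [ 0.558 -0.343  0.271] [ 0.
[... 173 characters left out ...]
50] [ 0.238 -0.248 -0.   ] [ 0.248 -0.238  0.001] [ 0.251 -0.228 -0.001]
212 [52 51 51 52 51 51 52 51 52] [ 0.251 -0.254  0.002] [ 0.255 -0.241 -0.001] [ 0.259 -0.232 -0.003]
214 [51 52 50 51 51 51 52 51 51] [ 0.256 -0.256 -0.002] [ 0.266 -0.246 -0.001] [ 0.272 -0.238  0.   ]
216 [52 51 51 52 51 51 52 51 53] [ 0.271 -0.262  0.002] [ 0.275 -0.25  -0.001] [ 0.283 -0.243  0.001]
218 [51 51 53 52 51 52 51 52 54] [ 0.282 -0.267  0.004] [ 0.29  -0.256  0.004] [ 0.295 -0.248  0.003]
220 [50 51 53 52 52 52 52 53 53] [ 0.29  -0.271  0.002] [ 0.3   -0.26   0.004] [ 0.305 -0.252  0.004][ WARN:0@0.059] global loadsave.cpp:1063 imwrite_ Unsupported depth image for selected encoder is fallbacked to CV_8U.
```

View pics/d.png

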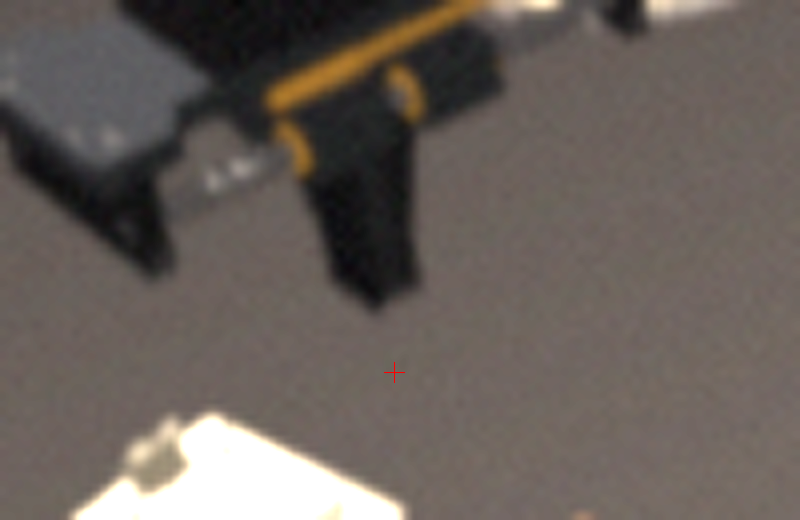

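The fingertip shows at crop (375,305), about 8 px above the projected reported TCP (cross at (394,372)). So the real tips are about 32 mm short of the reported TCP, and the fingers closed just above the edge. I'll retry about 32 mm deeper and use the opening reading as the check.

Request:
play_rows(
  commands=[
    [[0,-0.005,0,0,0,0,0],[0,-0.005,0,0,0,0,0],[0,-0.005,0,0,0,0,0],[0,-0.005,0,0,0,0,0],[0,-0.005,0,0,0,0,0]],
  ],
)

```text
time_s: 5.7
tcp_pos: [0.551, -0.3386, 0.2275]
ee_rot: [[-0.982, -0.188, -0.001], [-0.188, 0.982, 0.0], [0.001, 0.0, -1.0]]
wrist_force: [0.1, 0.5, 0.2]
gripper_width: 0.376
```

Request:
play_rows(
  commands=[
    [[0,0,0,0,0,0,0],[0,0,0,0,0,0,0],[0,0,0,0,0,0,0],[0,0,-0.02,0,0,0,0],[0,0,-0.04,0,0,0,0]],
  ],
)

```text
time_s: 6.2
tcp_pos: [0.5516, -0.3388, 0.1882]
ee_rot: [[-0.982, -0.188, 0.002], [-0.188, 0.982, -0.001], [-0.002, -0.001, -1.0]]
wrist_force: [-0.5, 0.6, 0.3]
gripper_width: 0.833
```

Request:
play_rows(
  commands=[
    [[0,0,-0.03,0,0,0,0],[0,0,-0.06,0,0,0,0],[0,0,-0.08,0,0,0,0],[0,0,-0.09,0,0,0,0],[0,0,-0.1,0,0,0,0]],
  ],
)

```text
time_s: 6.7
tcp_pos: [0.5515, -0.3389, 0.0877]
ee_rot: [[-0.982, -0.188, 0.001], [-0.188, 0.982, -0.001], [-0.0, -0.001, -1.0]]
wrist_force: [0.2, -0.4, -0.1]
gripper_width: 1.0
```

Request:
play_rows(
  commands=[
    [[0,0,-0.01,0,0,0,0],[0,0,-0.02,0,0,0,0],[0,0,-0.03,0,0,0,0],[0,0,-0.04,0,0,0,0],[0,0,-0.042,0,0,0,0]],
  ],
)

```text
time_s: 7.2
tcp_pos: [0.5502, -0.3382, 0.0442]
ee_rot: [[-0.982, -0.187, -0.002], [-0.187, 0.982, 0.001], [0.002, 0.002, -1.0]]
wrist_force: [-0.1, -0.4, -0.4]
gripper_width: 1.002
```

```bash
python3 - <<'E'
from h import *
from station import r
s=r.sense();print(s["tcp_pos"],s["wrist_force"],s["gripper_width"])
c=r.capture("scene");W=cloud(c);np.savez("scene2.npz",**c)
im=cv2.resize(c["image"][170:300,150:260,::-1],None,fx=5,fy=5,interpolation=cv2.INTER_CUBIC).astype(float)*1.7
cv2.imwrite("pics/e.png",np.clip(im,0,255).astype(np.uint8)[:600])
E
```

```text
[ 0.5502158  -0.33823931  0.04420573] [-0.13462889 -0.43980575 -0.37917958] 1.0017436201741503
```

View pics/e.png

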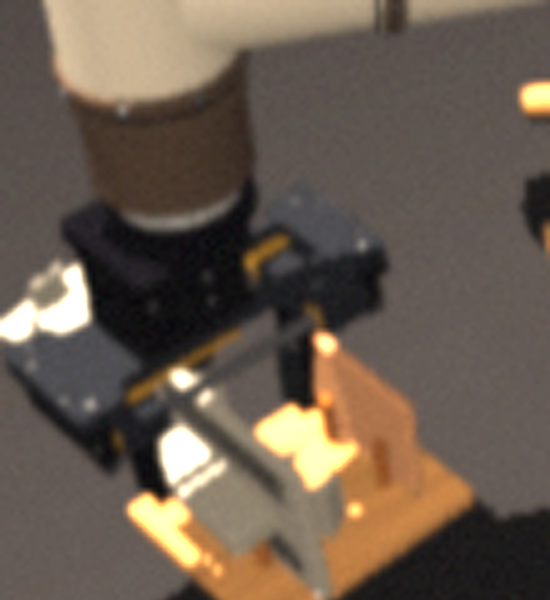

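The picture shows the fingers straddling the plate, left finger at (150,480) beyond the rib and right finger at (295,380) clear of the tile at (365,420). Closing.

Request:
play_rows(
  commands=[
    [[0,0,0,0,0,0,1],[0,0,0,0,0,0,1],[0,0,0,0,0,0,1],[0,0,0,0,0,0,1],[0,0,0,0,0,0,1]],
  ],
)

```text
time_s: 7.75
tcp_pos: [0.5512, -0.3387, 0.0461]
ee_rot: [[-0.982, -0.188, 0.0], [-0.188, 0.982, -0.0], [-0.0, -0.0, -1.0]]
wrist_force: [1.0, -0.8, -0.7]
gripper_width: 0.631
```

Request:
play_rows(
  commands=[
    [[0,0,0,0,0,0,1],[0,0,0,0,0,0,1],[0,0,0,0,0,0,1],[0,0,0,0,0,0,1],[0,0,0,0,0,0,1]],
  ],
)

```text
time_s: 8.25
tcp_pos: [0.5511, -0.3386, 0.0458]
ee_rot: [[-0.982, -0.188, -0.0], [-0.188, 0.982, 0.0], [0.0, 0.0, -1.0]]
wrist_force: [0.6, -0.8, -0.6]
gripper_width: 0.168
```

Request:
play_rows(
  commands=[
    [[0,0,0,0,0,0,1],[0,0,0,0,0,0,1],[0,0,0,0,0,0,1]],
  ],
)

```text
time_s: 8.55
tcp_pos: [0.5509, -0.3378, 0.0458]
ee_rot: [[-0.982, -0.188, -0.001], [-0.188, 0.982, 0.001], [0.0, 0.001, -1.0]]
wrist_force: [-0.1, 3.7, 2.0]
gripper_width: 0.092
```

Opening 0.092 is 8 mm, so the plate is gripped. Lifting, and computing the rest pose.

Request:
play_rows(
  commands=[
    [[0,0,0.01,0,0,0,1],[0,0,0.03,0,0,0,1],[0,0,0.06,0,0,0,1],[0,0,0.09,0,0,0,1],[0,0,0.12,0,0,0,1]],
  ],
)

```text
time_s: 9.05
tcp_pos: [0.5507, -0.3392, 0.1671]
ee_rot: [[-0.982, -0.188, -0.0], [-0.188, 0.982, -0.001], [0.0, -0.001, -1.0]]
wrist_force: [0.2, -0.8, -2.8]
gripper_width: 0.092
```

Request:
play_rows(
  commands=[
    [[0,0,0.03,0,0,0,1],[0,0,0.06,0,0,0,1],[0,0,0.08,0,0,0,1],[0,0,0.08,0,0,0,1],[0,0,0.08,0,0,0,1]],
  ],
)

```text
time_s: 9.55
tcp_pos: [0.5506, -0.3386, 0.2451]
ee_rot: [[-0.982, -0.187, -0.001], [-0.187, 0.982, 0.001], [0.0, 0.001, -1.0]]
wrist_force: [-0.2, 0.1, -3.0]
gripper_width: 0.09
```

```bash
cat >> h.py <<'E'
from scipy.spatial.transform import Rotation as Ro
def rest(az=77.5,foot=(.4752,-.0467,.08)):
    b=np.radians(az); rx=np.array([np.cos(b),np.sin(b),0]); k=np.array([0,0,1.])
    x=(rx+k)/2**.5; z=(k-rx)/2**.5; return np.array(foot),np.c_[x,np.cross(z,x),z]
def delta(s,pos,R): return (np.array(pos)-s["tcp_pos"]).round(4),Ro.from_matrix(R@s["ee_rot"].T).as_rotvec().round(4)
E
python3 - <<'E'
from h import *
from station import r
s=r.sense();print(s["time_s"],s["joints"].round(1),s["tcp_pos"],s["wrist_force"],s["gripper_width"])
f,C=rest(); x,y,z=C.T
R=np.c_[y,-z,-x]
for up,out in ((.03,.07),(.004,.004),(0,0)):
    o=f+(.05+up)*x+out*z
    print(up,out,delta(s,o-R@[0,.004,-.0162],R))
c=r.capture("top");W=cloud(c).reshape(-1,3);t=s["tcp_pos"]
m=(abs(W[:,0]-t[0])<.1)&(abs(W[:,1]-t[1])<.06)&(W[:,2]>.2)&(W[:,2]<.35)
# cover seen in scene
c=r.capture("scene");np.savez("scene3.npz",**c);W=cloud(c).reshape(-1,3)
a=np.radians(10.83);n=np.array([-np.sin(a),np.cos(a)]);l=np.array([np.cos(a),np.sin(a)])
q=W[(abs((W[:,:2]-t[:2])@l)<.1)&(abs((W[:,:2]-t[:2])@n)<.012)&(W[:,2]>.18)&(W[:,2]<.34)]
L=(q[:,:2]-t[:2])@l
print(len(q),"long",np.percentile(L,[0.5,1,99,99.5]),"z",np.percentile(q[:,2],[1,2,98,99]), "pred z",t[2]-.0338,t[2]+.0662)
e=q[(abs(L)>.03)];eL=(e[:,:2]-t[:2])@l
for k in np.arange(-.08,.08,.02):
    m=(eL>k)&(eL<k+.02); print(k.round(2),m.sum(),np.percentile(e[m,2],[2,98]) if m.sum()>5 else "")
E
```

```text
9.55 [-17.3  22.5   9.3  -0.  -76.9 -61.9] [ 0.55060749 -0.33856623  0.24510089] [-0.19037521  0.13588738 -2.9916411 ] 0.09019516613942201
0.03 0.07 (array([-0.077 ,  0.2848, -0.0677]), array([-0.7914,  0.0115, -0.385 ]))
0.004 0.004 (array([-0.0708,  0.3124, -0.1327]), array([-0.7914,  0.0115, -0.385 ]))
0 0 (array([-0.0708,  0.3124, -0.1384]), array([-0.7914,  0.0115, -0.385 ]))
762 long [-0.06615614 -0.06478297  0.07228577  0.07259675] z [0.21339189 0.21436945 0.32615422 0.33037991] pred z 0.2113008865634548 0.3113008865634548
-0.08 16 [0.25011456 0.2929704 ]
-0.06 47 [0.26337397 0.2973843 ]
-0.04 21 [0.26669209 0.29171694]
-0.02 0 
0.0 0 
0.02 68 [0.21292964 0.31085734]
0.04 163 [0.21449773 0.31052836]
0.06 172 [0.21360333 0.3106117 ]
```

Request:
play_rows(
  commands=[
    [[-0.008,0.028,0,-0.079,0.001,-0.0385,1],[-0.016,0.056,0,-0.158,0.002,-0.077,1],[-0.024,0.084,0,-0.237,0.003,-0.1155,1],[-0.031,0.112,0,-0.317,0.005,-0.154,1],[-0.038,0.14,0,-0.396,0.006,-0.1925,1]],
  ],
)

```text
time_s: 10.15
tcp_pos: [0.5119, -0.1976, 0.2447]
ee_rot: [[-0.999, -0.002, -0.045], [0.016, 0.923, -0.386], [0.042, -0.386, -0.922]]
wrist_force: [0.2, 0.4, -3.0]
gripper_width: 0.093
```

Request:
play_rows(
  commands=[
    [[-0.008,0.028,-0.01,-0.079,0.001,-0.0385,1],[-0.016,0.056,-0.025,-0.158,0.002,-0.077,1],[-0.024,0.084,-0.04,-0.237,0.003,-0.1155,1],[-0.031,0.115,-0.06,-0.317,0.005,-0.154,1],[-0.039,0.145,-0.068,-0.396,0.006,-0.1925,1]],
  ],
)

```text
time_s: 10.65
tcp_pos: [0.4726, -0.0529, 0.1757]
ee_rot: [[-0.976, 0.151, -0.155], [0.217, 0.687, -0.694], [0.002, -0.711, -0.703]]
wrist_force: [1.9, -0.7, -3.8]
gripper_width: 0.086
```

Request:
play_rows(
  commands=[
    [[0,0,0,0,0,0,1],[0,0,0,0,0,0,1],[0,0,0,0,0,0,1]],
  ],
)

```text
time_s: 10.95
tcp_pos: [0.474, -0.054, 0.1776]
ee_rot: [[-0.976, 0.152, -0.154], [0.216, 0.69, -0.691], [0.001, -0.708, -0.707]]
wrist_force: [0.5, 0.5, -1.8]
gripper_width: 0.09
```

```bash
python3 - <<'E'
from h import *
from station import r
s=r.sense();print(s["time_s"],s["joints"].round(1),s["tcp_pos"],s["wrist_force"],s["gripper_width"])
f,C=rest(); x,y,z=C.T
R=np.c_[y,-z,-x]
for up,out in ((.03,.07),(.006,.006),(.003,.0),(0,0)):
    print(up,out,delta(s,f+(.05+up)*x+out*z-R@[0,.004,-.0162],R))
t=s["tcp_pos"];Rt=s["ee_rot"]; co=t+Rt@[0,.004,-.0162]; CC=np.c_[-Rt[:,2],Rt[:,0],-Rt[:,1]]
for n in("scene","top"):
    c=r.capture(n);np.savez(n+"4.npz",**c);W=cloud(c).reshape(-1,3)
    q=(W-co)@CC  # in predicted cover frame
    m=(abs(q[:,0])<.07)&(abs(q[:,1])<.09)&(abs(q[:,2])<.06); q=q[m]
    face=q[(q[:,2]>.0)&(q[:,2]<.016)&(abs(q[:,1])>.015)]
    print(n,len(q),"face",len(face),"z med",np.median(face[:,2]),"x",np.percentile(face[:,0],[1,99]),"y",np.percentile(face[:,1],[1,99]))
    rib=q[(q[:,2]>.03)&(q[:,2]<.045)&(abs(q[:,0])<.03)]
    if len(rib)>5: print("  rib",len(rib),np.median(rib[:,2]),"x",np.percentile(rib[:,0],[2,98]),"y",np.percentile(rib[:,1],[2,98]))
E
```

```text
10.95 [  33.4   21.2  -28.3   30.2  -78.  -152.4] [ 0.47399797 -0.05404979  0.17759987] [ 0.50089955  0.53095245 -1.83380981] 0.09000754205239449
0.03 0.07 (array([-0.0004,  0.0003, -0.0002]), array([ 0.0006, -0.001 , -0.    ]))
0.006 0.006 (array([ 0.0058,  0.0279, -0.0624]), array([ 0.0006, -0.001 , -0.    ]))
0.003 0.0 (array([ 0.0062,  0.03  , -0.0687]), array([ 0.0006, -0.001 , -0.    ]))
0 0 (array([ 0.0058,  0.0279, -0.0709]), array([ 0.0006, -0.001 , -0.    ]))
scene 1175 face 683 z med 0.007855859343779348 x [-0.04894267  0.05004303] y [-0.07399623  0.0661851 ]
  rib 122 0.037717782220843474 x [-0.00709349  0.00846621] y [-0.04736646  0.04133579]
top 1506 face 956 z med 0.008470021264506472 x [-0.04887008  0.05125625] y [-0.06882064  0.06963448]
  rib 279 0.03755626579625845 x [-0.0068921   0.01050974] y [-0.04293588  0.04369511]
```

Request:
play_rows(
  commands=[
    [[0.001,0.006,-0.014,0,0,0,1],[0.002,0.012,-0.028,0,0,0,1],[0.004,0.018,-0.042,0,0,0,1],[0.005,0.025,-0.055,0,0,0,1],[0.006,0.028,-0.062,0,0,0,1]],
  ],
)

```text
time_s: 11.55
tcp_pos: [0.48, -0.0251, 0.1141]
ee_rot: [[-0.977, 0.15, -0.154], [0.215, 0.689, -0.692], [0.002, -0.709, -0.705]]
wrist_force: [0.1, 0.1, -2.9]
gripper_width: 0.092
```

Request:
play_rows(
  commands=[
    [[0,0.001,-0.003,0,0,0,1],[0,0.002,-0.006,0,0,0,1],[0,0.001,-0.007,0,0,0,1],[0,0.0,-0.008,0,0,0,1],[0,0.0,-0.0085,0,0,0,1]],
  ],
)

```text
time_s: 12.05
tcp_pos: [0.48, -0.0261, 0.1079]
ee_rot: [[-0.976, 0.153, -0.153], [0.216, 0.689, -0.692], [0.0, -0.708, -0.706]]
wrist_force: [-0.2, -0.7, 0.7]
gripper_width: 0.089
```

Request:
play_rows(
  commands=[
    [[0,0,0,0,0,0,1],[0,0,0,0,0,0,1]],
  ],
)

```text
time_s: 12.25
tcp_pos: [0.48, -0.026, 0.1079]
ee_rot: [[-0.976, 0.152, -0.154], [0.216, 0.689, -0.692], [0.0, -0.709, -0.706]]
wrist_force: [0.0, -1.7, 0.5]
gripper_width: 0.088
```

```bash
python3 - <<'E'
from h import *
from station import r
s=r.sense();f,C=rest();t=s["tcp_pos"];Rt=s["ee_rot"]
print(s["time_s"],t,s["wrist_force"],s["wrist_force"]@C,s["gripper_width"], "origin in rest cover frame",((t+Rt@[0,.004,-.0162]-f)@C).round(4))
E
```

```text
12.25 [ 0.48002415 -0.02602472  0.10786211] [ 0.0254463  -1.73451044  0.47467442] [-0.85787157 -0.40025989  1.52916258] 0.08825276439479672 origin in rest cover frame [ 0.0509 -0.0002  0.0007]
```

Wrist force went from -2.9 N to about +0.5 N, so the rest carries the cover's weight. Opening and withdrawing up the slope.

Request:
play_rows(
  commands=[
    [[0,0,0,0,0,0,0.8],[0,0,0,0,0,0,0.6],[0,0,0,0,0,0,0.5],[0,0,0,0,0,0,0.5],[0,0,0,0,0,0,0.5]],
  ],
)

```text
time_s: 12.75
tcp_pos: [0.4802, -0.0255, 0.1073]
ee_rot: [[-0.976, 0.152, -0.153], [0.216, 0.69, -0.691], [0.001, -0.708, -0.706]]
wrist_force: [-0.5, 0.1, -0.3]
gripper_width: 0.442
```

Request:
play_rows(
  commands=[
    [[0,0,0,0,0,0,0.5],[0.003,0.014,0.014,0,0,0,0.5],[0.006,0.028,0.028,0,0,0,0.5],[0.011,0.049,0.049,0,0,0,0.5],[0.016,0.075,0.076,0,0,0,0.5]],
  ],
)

```text
time_s: 13.25
tcp_pos: [0.4953, 0.0493, 0.1836]
ee_rot: [[-0.976, 0.151, -0.156], [0.217, 0.688, -0.692], [0.003, -0.709, -0.705]]
wrist_force: [2.2, 1.0, -0.2]
gripper_width: 0.497
```

```bash
python3 - <<'E'
from h import *
from station import r
s=r.sense();f,C=rest()
print(s["time_s"],s["joints"].round(1),s["tcp_pos"],s["wrist_force"],s["gripper_width"])
co=f+.05*C[:,0]
for n in("scene","top"):
    c=r.capture(n);np.savez(n+"5.npz",**c);W=cloud(c).reshape(-1,3)
    q=(W-co)@C
    m=(abs(q[:,0])<.07)&(abs(q[:,1])<.09)&(abs(q[:,2])<.06); q=q[m]
    face=q[(q[:,2]>.0)&(q[:,2]<.016)]
    A=np.c_[face[:,:2],np.ones(len(face))]
    print(n,len(q),"face",len(face),"z med",np.median(face[:,2]),"plane",np.linalg.lstsq(A,face[:,2],rcond=None)[0],"x",np.percentile(face[:,0],[1,99]),"y",np.percentile(face[:,1],[1,99]))
    rib=q[(q[:,2]>.03)&(q[:,2]<.045)&(abs(q[:,0])<.03)]
    if len(rib)>5: print("  rib",len(rib),np.median(rib[:,2]),"x",np.percentile(rib[:,0],[2,98]),"y",np.percentile(rib[:,1],[2,98]),"ang",np.polyfit(rib[:,1],rib[:,0],1)[0])
x,y,z=C.T
# rib grasp: options tool y=+-x, tool z=-z ; pose so that true tip 24 mm below rib top
for sg in (1,-1):
    R=np.c_[np.cross(sg*x,-z),sg*x,-z]
    for out in (.1,.0):
        tip=co+(.038-.024+out)*z; print(sg,out,delta(s,tip-.032*z,R))
E
```

```text
13.25 [  41.    26.3  -17.5   24.9  -85.7 -154.4] [0.49533989 0.04925904 0.18364423] [ 2.20317544  0.98797165 -0.22303422] 0.49732198256484456
scene 1103 face 877 z med 0.008785261950400747 plane [ 0.00097198 -0.00110793  0.00867128] x [-0.05699198  0.04949859] y [-0.07354701  0.06567605]
  rib 117 0.03815007764688738 x [-0.00767479  0.00818943] y [-0.04751308  0.04160806] ang 0.008126330725708683
top 1908 face 1516 z med 0.008366699133221918 plane [-0.00575035 -0.00841395  0.00840277] x [-0.05711022  0.05158306] y [-0.06870709  0.06905981]
  rib 249 0.037629486891487 x [-0.00839056  0.01057224] y [-0.04277324  0.04300717] ang 0.0012798665085920213
1 0.1 (array([-0.025 , -0.1181, -0.0103]), array([ 1.5363, -0.3432, -0.0016]))
1 0.0 (array([-0.0097, -0.049 , -0.081 ]), array([ 1.5363, -0.3432, -0.0016]))
-1 0.1 (array([-0.025 , -0.1181, -0.0103]), array([-0.0052, -0.0042, -3.1409]))
-1 0.0 (array([-0.0097, -0.049 , -0.081 ]), array([-0.0052, -0.0042, -3.1409]))
```

The cover leans as modelled. Swinging over to the rib approach via a raised arc.

Request:
play_rows(
  commands=[
    [[-0.001,-0.002,0.02,0.102,-0.023,0,0.5],[-0.002,-0.006,0.04,0.205,-0.046,0,0.5],[-0.004,-0.012,0.06,0.307,-0.069,0,0.5],[-0.006,-0.02,0.08,0.41,-0.092,0,0.5],[-0.008,-0.03,0.09,0.512,-0.1145,0,0.5]],
  ],
)

```text
time_s: 13.85
tcp_pos: [0.4883, 0.0192, 0.2749]
ee_rot: [[-0.977, 0.209, -0.051], [0.215, 0.944, -0.249], [-0.003, -0.254, -0.967]]
wrist_force: [0.2, 0.1, -0.1]
gripper_width: 0.499
```

Request:
play_rows(
  commands=[
    [[-0.002,-0.01,0,0.102,-0.023,0,0.5],[-0.003,-0.02,0,0.205,-0.046,0,0.5],[-0.005,-0.03,0,0.307,-0.069,0,0.5],[-0.006,-0.04,0,0.41,-0.092,0,0.5],[-0.008,-0.05,0,0.512,-0.1145,0,0.5]],
  ],
)

```text
time_s: 14.35
tcp_pos: [0.4794, -0.031, 0.2734]
ee_rot: [[-0.976, 0.208, 0.06], [0.217, 0.942, 0.257], [-0.003, 0.264, -0.965]]
wrist_force: [0.4, -0.5, -0.0]
gripper_width: 0.502
```

Request:
play_rows(
  commands=[
    [[-0.002,-0.01,-0.01,0.102,-0.023,0,0.5],[-0.004,-0.02,-0.02,0.205,-0.046,0,0.5],[-0.006,-0.028,-0.04,0.307,-0.069,0,0.5],[-0.008,-0.034,-0.07,0.41,-0.092,0,0.5],[-0.009,-0.038,-0.1,0.512,-0.1145,0,0.5]],
  ],
)

```text
time_s: 14.85
tcp_pos: [0.471, -0.0695, 0.1732]
ee_rot: [[-0.975, 0.151, 0.16], [0.22, 0.687, 0.693], [-0.005, 0.711, -0.703]]
wrist_force: [1.0, -0.1, -0.9]
gripper_width: 0.503
```

Request:
play_rows(
  commands=[
    [[0,0,0,0,0,0,0.5],[0,0,0,0,0,0,0.5],[0,0,0,0,0,0,0.5]],
  ],
)

```text
time_s: 15.15
tcp_pos: [0.4718, -0.0685, 0.1751]
ee_rot: [[-0.976, 0.149, 0.157], [0.217, 0.691, 0.689], [-0.006, 0.707, -0.707]]
wrist_force: [0.5, 0.7, 0.4]
gripper_width: 0.502
```

```bash
python3 - <<'E'
from h import *
from station import r
s=r.sense();f,C=rest();x,y,z=C.T;co=f+.05*x
print(s["time_s"],s["joints"].round(1),s["tcp_pos"],s["wrist_force"],s["gripper_width"])
R=np.c_[y,x,-z]
for out in (.1,.03,.0): print(out,delta(s,co+(.038-.024+out-.032)*z,R))
c=r.capture("scene");np.savez("scene6.npz",**c)
im=cv2.resize(c["image"][150:270,220:350,::-1],None,fx=5,fy=5,interpolation=cv2.INTER_CUBIC).astype(float)*1.5
cv2.imwrite("pics/f.png",np.clip(im,0,255).astype(np.uint8)[:600])
E
```

```text
15.15 [-23.4  17.7  -7.7 -45.  -79.3 -64.3] [ 0.47180402 -0.06853212  0.17511196] [0.47207635 0.72627521 0.40098602] 0.502147886911025
0.1 (array([-0.0015, -0.0003, -0.0018]), array([0.0016, 0.0057, 0.0001]))
0.03 (array([ 0.0092,  0.0481, -0.0513]), array([0.0016, 0.0057, 0.0001]))
0.0 (array([ 0.0138,  0.0688, -0.0725]), array([0.0016, 0.0057, 0.0001]))
```

View pics/f.png

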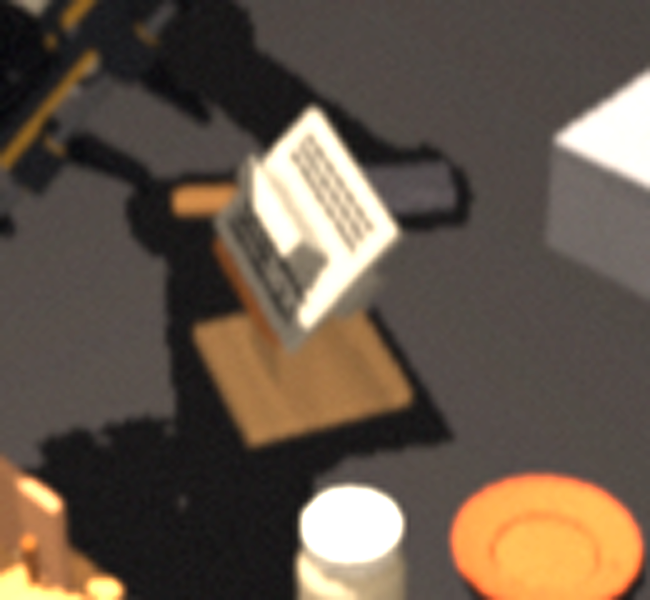

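The picture (view 8) shows the cover leaning on the rest with its rib at (275,225) and the gripper approaching square-on from upper left. I'll advance along the normal and grip the rib.

Request:
play_rows(
  commands=[
    [[0.002,0.012,-0.013,0.001,0.004,0,0.5],[0.005,0.024,-0.026,0.0016,0.0057,0,0.5],[0.007,0.036,-0.039,0.0016,0.0057,0,0.5],[0.009,0.048,-0.051,0.0016,0.0057,0,0.5],[0.009,0.048,-0.051,0.0016,0.0057,0,0.5]],
  ],
)

```text
time_s: 15.7
tcp_pos: [0.4799, -0.0183, 0.1235]
ee_rot: [[-0.977, 0.152, 0.15], [0.214, 0.689, 0.692], [0.002, 0.708, -0.706]]
wrist_force: [-0.2, 0.7, -0.4]
gripper_width: 0.501
```

Request:
play_rows(
  commands=[
    [[0.001,0.007,-0.007,0,0,0,0.5],[0.003,0.014,-0.014,0,0,0,0.5],[0.005,0.021,-0.021,0,0,0,0.5],[0.005,0.021,-0.021,0,0,0,0.5],[0.005,0.021,-0.021,0,0,0,0.5]],
  ],
)

```text
time_s: 16.2
tcp_pos: [0.4851, 0.0003, 0.1012]
ee_rot: [[-0.976, 0.156, 0.151], [0.217, 0.688, 0.692], [0.004, 0.708, -0.706]]
wrist_force: [0.1, 0.3, -0.2]
gripper_width: 0.505
```

Request:
play_rows(
  commands=[
    [[0,0,0,0,0,0,0.7],[0,0,0,0,0,0,1],[0,0,0,0,0,0,1],[0,0,0,0,0,0,1],[0,0,0,0,0,0,1]],
  ],
)

```text
time_s: 16.7
tcp_pos: [0.4854, 0.0007, 0.1019]
ee_rot: [[-0.976, 0.156, 0.152], [0.218, 0.687, 0.693], [0.003, 0.709, -0.705]]
wrist_force: [0.9, 1.2, 3.5]
gripper_width: 0.182
```

Request:
play_rows(
  commands=[
    [[0,0,0,0,0,0,1],[0,0,0,0,0,0,1],[0,0,0,0,0,0,1],[0,0,0,0,0,0,1]],
  ],
)

```text
time_s: 17.1
tcp_pos: [0.4853, 0.0006, 0.1019]
ee_rot: [[-0.976, 0.156, 0.152], [0.218, 0.688, 0.693], [0.003, 0.709, -0.705]]
wrist_force: [0.2, 1.3, 5.1]
gripper_width: 0.18
```

```bash
python3 - <<'E'
from h import *
from station import r
s=r.sense();f,C=rest();co=f+.05*C[:,0]
print(s["time_s"],s["joints"].round(1),s["tcp_pos"],s["wrist_force"],s["gripper_width"],"true tip in cover frame",((s["tcp_pos"]-.032*s["ee_rot"][:,2]-co)@C).round(4))
for n in("scene","top"):
    c=r.capture(n);W=cloud(c).reshape(-1,3)
    q=(W-co)@C; m=(abs(q[:,0])<.07)&(abs(q[:,1])<.09)&(abs(q[:,2])<.06); q=q[m]
    face=q[(q[:,2]>.002)&(q[:,2]<.014)]
    print(n,len(face),np.median(face[:,2]),"x",np.percentile(face[:,0],[1,99]),"y",np.percentile(face[:,1],[1,99]))
E
```

```text
17.1 [-16.4  21.7 -13.7 -49.5 -68.4 -61.3] [0.48533161 0.00064826 0.10189625] [0.18196073 1.32041253 5.08874658] 0.17987593164037205 true tip in cover frame [-0.0004  0.0003  0.0132]
scene 793 0.008756974290689706 x [-0.05701474  0.04966027] y [-0.073662    0.06484038]
top 1027 0.008365316034417212 x [-0.05346417  0.05174758] y [-0.069126    0.06920714]
```

Request:
play_rows(
  commands=[
    [[-0.001,-0.004,0.005,0,0,0,1],[-0.003,-0.012,0.013,0,0,0,1],[-0.006,-0.025,0.025,0,0,0,1],[-0.009,-0.038,0.04,0,0,0,1],[-0.011,-0.048,0.06,0,0,0,1]],
  ],
)

```text
time_s: 17.7
tcp_pos: [0.4729, -0.0497, 0.1606]
ee_rot: [[-0.976, 0.159, 0.15], [0.219, 0.69, 0.69], [0.006, 0.707, -0.708]]
wrist_force: [0.2, -0.0, -2.6]
gripper_width: 0.183
```

Request:
play_rows(
  commands=[
    [[0,0,0.03,0,0,0,1],[0,0,0.06,0,0,0,1],[0,0,0.08,0,0,0,1],[0,0,0.08,0,0,0,1],[0,0,0.08,0,0,0,1]],
  ],
)

```text
time_s: 18.2
tcp_pos: [0.4734, -0.0483, 0.2405]
ee_rot: [[-0.976, 0.157, 0.152], [0.219, 0.689, 0.691], [0.004, 0.708, -0.706]]
wrist_force: [-0.2, -0.2, -2.8]
gripper_width: 0.185
```

```bash
python3 - <<'E'
from h import *
from station import r
s=r.sense()
print(s["time_s"],s["joints"].round(1),s["tcp_pos"],s["wrist_force"],s["gripper_width"])
a=np.radians(13.5); yv=-np.array([np.cos(a),np.sin(a),0]); z=np.array([0,0,1.]); x=np.cross(yv,z)
C=np.c_[x,yv,z]; R=np.c_[yv,x,-z]
o=np.array([.546,.310,.09+.09]); t=o+C@[0,0,-.0188]
d,rv=delta(s,t,R); print(d,rv,np.degrees(np.linalg.norm(rv)))
for n in (3,): print("per call",(d/n).round(4),(rv/n).round(4))
# exact check: opening again from both cams at start
for n in ("top","scene"):
    D=np.load(n+"0.npz");W=cloud(D);K,E=D["intrinsics"],D["extrinsics"];P=W.reshape(-1,3)
    l=np.array([np.cos(a),np.sin(a)]);m2=np.array([-np.sin(a),np.cos(a)])
    u=(P[:,:2]-[.546,.31])@l; w=(P[:,:2]-[.546,.31])@m2
    ok=(abs(P[:,2]-.09)<.012)
    for nm,A,B in(("y",u,w),("x",w,u)):
        m=ok&(abs(B)<.03)&(abs(A)<.2); q=np.sort(A[m]); g=np.diff(q); i=g.argmax(); print(n,nm,"gap",q[i].round(4),q[i+1].round(4),"outer",q[0].round(4),q[-1].round(4))
    m=ok&(abs(u)<.13)&(abs(w)<.12); q=P[m]; print(rect(q),np.median(q[:,2]))
E
```

```text
18.2 [-21.1  12.8  -4.1 -44.7 -84.1 -72.3] [ 0.47341136 -0.0482679   0.24047816] [-0.23571295 -0.1719797  -2.84875839] 0.18540170587636465
[ 0.0726  0.3583 -0.0793] [-0.7929 -0.0103  0.4338] 51.78787166951219
per call [ 0.0242  0.1194 -0.0264] [-0.2643 -0.0034  0.1446]
top y gap -0.0586 0.0572 outer -0.1063 0.1062
top x gap -0.0376 0.0366 outer -0.0909 0.0903
(array([546.6, 310.2]), array([213.9, 181.9]), 13.5) 0.09029177130687582
scene y gap -0.0534 0.0589 outer -0.1031 0.1083
scene x gap -0.0354 0.0336 outer -0.0947 0.0899
(array([548.6, 308.3]), array([213.4, 187.6]), 13.3) 0.08976589228012377
```

Request:
play_rows(
  commands=[
    [[0.005,0.024,0,-0.053,-0.0007,0.029,1],[0.01,0.048,0,-0.106,-0.0014,0.058,1],[0.015,0.072,0,-0.159,-0.002,0.087,1],[0.02,0.096,0,-0.211,-0.0027,0.116,1],[0.0242,0.1194,0,-0.2643,-0.0034,0.1446,1]],
  ],
)

```text
time_s: 18.7
tcp_pos: [0.4973, 0.0722, 0.2389]
ee_rot: [[-0.997, 0.042, 0.063], [0.068, 0.865, 0.497], [-0.034, 0.5, -0.866]]
wrist_force: [0.3, -0.5, -2.9]
gripper_width: 0.182
```

Request:
play_rows(
  commands=[
    [[0.005,0.024,0,-0.053,-0.0007,0.029,1],[0.01,0.048,0,-0.106,-0.0014,0.058,1],[0.015,0.072,0,-0.159,-0.002,0.087,1],[0.02,0.096,0,-0.211,-0.0027,0.116,1],[0.0242,0.1194,0,-0.2643,-0.0034,0.1446,1]],
  ],
)

```text
time_s: 19.2
tcp_pos: [0.5213, 0.1916, 0.2386]
ee_rot: [[-0.996, -0.094, 0.01], [-0.088, 0.962, 0.257], [-0.034, 0.255, -0.966]]
wrist_force: [1.1, 0.3, -2.7]
gripper_width: 0.183
```

Request:
play_rows(
  commands=[
    [[0.005,0.024,0,-0.053,-0.0007,0.029,1],[0.01,0.048,-0.01,-0.106,-0.0014,0.058,1],[0.015,0.072,-0.03,-0.159,-0.002,0.087,1],[0.02,0.096,-0.055,-0.211,-0.0027,0.116,1],[0.0242,0.1194,-0.079,-0.2643,-0.0034,0.1446,1]],
  ],
)

```text
time_s: 19.7
tcp_pos: [0.5456, 0.3105, 0.1586]
ee_rot: [[-0.972, -0.236, -0.004], [-0.236, 0.972, -0.004], [0.005, -0.003, -1.0]]
wrist_force: [0.2, -0.1, -1.9]
gripper_width: 0.181
```

Request:
play_rows(
  commands=[
    [[0,0,0,0,0,0,1],[0,0,0,0,0,0,1],[0,0,0,0,0,0,1],[0,0,0,0,0,0,1]],
  ],
)

```text
time_s: 20.1
tcp_pos: [0.5471, 0.3097, 0.1632]
ee_rot: [[-0.972, -0.233, 0.001], [-0.233, 0.972, 0.002], [-0.001, 0.002, -1.0]]
wrist_force: [0.2, -0.2, -1.3]
gripper_width: 0.18
```

```bash
cat > m.py <<'E'
from h import *
from station import r
s=r.sense();t=s["tcp_pos"];Rt=s["ee_rot"]
print(s["time_s"],s["joints"].round(1),t,s["wrist_force"],s["gripper_width"],"\n",Rt.round(4).tolist())
C=np.c_[Rt[:,1],Rt[:,0],-Rt[:,2]]; co=t+C@[.0004,0,.0188]
print("origin pred",co)
for n in("top","scene"):
    c=r.capture(n);np.savez(n+"7.npz",**c);P=cloud(c).reshape(-1,3)
    q=(P-co)@C; m=(abs(q[:,0])<.07)&(abs(q[:,1])<.09)&(q[:,2]>.003)&(q[:,2]<.013); f=q[m]
    cc,ss,aa=cv2.minAreaRect((f[:,:2]*1000).astype(np.float32))
    A=np.c_[f[:,:2],np.ones(len(f))]
    print(n,"cover in pred frame: ctr",np.round(cc,1),np.round(ss,1),round(aa,1),"z med",np.median(f[:,2]).round(4),"plane",np.linalg.lstsq(A,f[:,2],rcond=None)[0].round(3))
    a=np.radians(13.5);l=np.array([np.cos(a),np.sin(a)]);w=np.array([-np.sin(a),np.cos(a)])
    W=co+f@C.T; X=W[:,:2]-[.546,.31]
    print("   plate: u",np.percentile(X@l,[1,99]).round(4),"w",np.percentile(X@w,[1,99]).round(4))
E
python3 m.py
```

```text
20.1 [ 4.420e+01  2.330e+01 -1.200e+00 -1.000e-01 -6.540e+01 -1.207e+02] [0.54708759 0.30965949 0.16322778] [ 0.21309393 -0.20225262 -1.33267995] 0.1799307869894405 
 [[-0.9724, -0.2333, 0.0005], [-0.2333, 0.9724, 0.002], [-0.001, 0.0018, -1.0]]
origin pred [0.54698459 0.31001141 0.18202846]
top cover in pred frame: ctr [ 0.7 -0.6] [101.  140.9] 0.4 z med 0.0083 plane [-0.002 -0.006  0.009]
   plate: u [-0.0681  0.0701] w [-0.0491  0.0488]
scene cover in pred frame: ctr [-2.2 -2.8] [103.9 143.5] 0.3 z med 0.0087 plane [ 0.009 -0.004  0.009]
   plate: u [-0.0653  0.0737] w [-0.0532  0.0473]
```

Request:
play_rows(
  commands=[
    [[-0.0014,-0.0003,-0.01,0,0,0,1],[-0.0014,-0.0003,-0.022,0,0,0,1],[-0.0014,-0.0003,-0.034,0,0,0,1],[-0.0014,-0.0003,-0.044,0,0,0,1],[-0.0014,-0.0003,-0.052,0,0,0,1]],
  ],
)

```text
time_s: 20.7
tcp_pos: [0.5448, 0.3099, 0.1086]
ee_rot: [[-0.972, -0.235, -0.002], [-0.235, 0.972, -0.0], [0.002, 0.0, -1.0]]
wrist_force: [0.7, -0.4, -1.1]
gripper_width: 0.182
```

Request:
play_rows(
  commands=[
    [[0,0,0,0,0,0,1],[0,0,-0.003,0,0,0,1],[0,0,-0.006,0,0,0,1],[0,0,-0.009,0,0,0,1],[0,0,-0.012,0,0,0,1]],
  ],
)

```text
time_s: 21.2
tcp_pos: [0.5454, 0.3104, 0.0984]
ee_rot: [[-0.972, -0.235, 0.0], [-0.235, 0.972, 0.001], [-0.0, 0.001, -1.0]]
wrist_force: [-0.1, 0.7, -3.1]
gripper_width: 0.179
```

```bash
python3 m.py
```

```text
21.2 [ 4.440e+01  2.640e+01 -6.100e+00 -1.000e-01 -5.740e+01 -1.208e+02] [0.54540902 0.3104028  0.09840889] [-0.09278103  0.71326833 -3.14611855] 0.17923497443963743 
 [[-0.9721, -0.2346, 0.0], [-0.2346, 0.9721, 0.0014], [-0.0004, 0.0013, -1.0]]
origin pred [0.5453145  0.31076557 0.11720941]
top cover in pred frame: ctr [ 0.  -0.6] [141.2 101.1] 89.2 z med 0.0082 plane [-0.005 -0.007  0.008]
   plate: u [-0.0696  0.0679] w [-0.0479  0.0501]
scene cover in pred frame: ctr [-2.8 -2.6] [143.2 107.5] 89.9 z med 0.008 plane [ 0.002 -0.009  0.008]
   plate: u [-0.067   0.0724] w [-0.0526  0.0472]
```

Request:
play_rows(
  commands=[
    [[0,0,-0.002,0,0,0,1],[0,0,-0.004,0,0,0,1],[0,0,-0.006,0,0,0,1],[0,0,-0.008,0,0,0,1],[0,0,-0.01,0,0,0,1]],
  ],
)

```text
time_s: 21.8
tcp_pos: [0.5458, 0.3105, 0.089]
ee_rot: [[-0.972, -0.235, 0.001], [-0.235, 0.972, 0.001], [-0.001, 0.001, -1.0]]
wrist_force: [-0.5, -1.3, 2.1]
gripper_width: 0.178
```

Request:
play_rows(
  commands=[
    [[0,0,-0.001,0,0,0,1],[0,0,-0.002,0,0,0,1],[0,0,-0.003,0,0,0,1],[0,0,-0.004,0,0,0,1],[0,0,-0.005,0,0,0,1]],
  ],
)

```text
time_s: 22.3
tcp_pos: [0.5463, 0.3108, 0.0849]
ee_rot: [[-0.972, -0.235, 0.002], [-0.235, 0.972, 0.002], [-0.003, 0.002, -1.0]]
wrist_force: [-1.3, -0.8, 8.2]
gripper_width: 0.187
```

Request:
play_rows(
  commands=[
    [[0,0,-0.001,0,0,0,1],[0,0,-0.002,0,0,0,1],[0,0,-0.003,0,0,0,1],[0,0,-0.004,0,0,0,1],[0,0,-0.005,0,0,0,1]],
  ],
)

```text
time_s: 22.8
tcp_pos: [0.5458, 0.3107, 0.0797]
ee_rot: [[-0.972, -0.235, 0.001], [-0.235, 0.972, 0.002], [-0.002, 0.002, -1.0]]
wrist_force: [-2.4, -0.3, 6.3]
gripper_width: 0.185
```

Request:
play_rows(
  commands=[
    [[0,0,-0.001,0,0,0,1],[0,0,-0.002,0,0,0,1],[0,0,-0.003,0,0,0,1],[0,0,-0.004,0,0,0,1],[0,0,-0.005,0,0,0,1]],
  ],
)

```text
time_s: 23.3
tcp_pos: [0.5445, 0.3101, 0.0741]
ee_rot: [[-0.972, -0.235, -0.002], [-0.235, 0.972, 0.001], [0.001, 0.001, -1.0]]
wrist_force: [-0.7, -0.5, 5.3]
gripper_width: 0.182
```

Request:
play_rows(
  commands=[
    [[0,0,-0.001,0,0,0,1],[0,0,-0.002,0,0,0,1],[0,0,-0.003,0,0,0,1],[0,0,-0.004,0,0,0,1],[0,0,-0.005,0,0,0,1]],
  ],
)

```text
time_s: 23.8
tcp_pos: [0.5457, 0.3103, 0.0704]
ee_rot: [[-0.972, -0.235, 0.001], [-0.235, 0.972, 0.001], [-0.001, 0.001, -1.0]]
wrist_force: [-6.9, -3.0, 16.8]
gripper_width: 0.182
```

```bash
python3 m.py
```

```text
23.8 [  44.4   28.    -7.9   -0.   -54.  -120.8] [0.54570666 0.31034057 0.0704423 ] [-6.86349326 -3.02721697 16.84216416] 0.1817346176320012 
 [[-0.9719, -0.2352, 0.0007], [-0.2352, 0.9719, 0.0008], [-0.0009, 0.0006, -1.0]]
origin pred [0.54559908 0.31071438 0.08924253]
top cover in pred frame: ctr [ 0.1 -0.2] [179.4 139.4] 89.9 z med 0.0081 plane [ 0.002 -0.002  0.008]
   plate: u [-0.0887  0.0824] w [-0.0672  0.0683]
scene cover in pred frame: ctr [ 0.4 -0.4] [176.7 139. ] 89.3 z med 0.0085 plane [0.009 0.001 0.008]
   plate: u [-0.0824  0.0847] w [-0.0653  0.0549]
```

Request:
play_rows(
  commands=[
    [[0,0,-0.001,0,0,0,1],[0,0,-0.002,0,0,0,1],[0,0,-0.0025,0,0,0,1],[0,0,-0.0025,0,0,0,1]],
  ],
)

```text
time_s: 24.3
tcp_pos: [0.5458, 0.3104, 0.0704]
ee_rot: [[-0.972, -0.236, 0.002], [-0.236, 0.972, 0.001], [-0.002, 0.001, -1.0]]
wrist_force: [-9.0, -2.3, 22.7]
gripper_width: 0.18
```

Request:
play_rows(
  commands=[
    [[0,0,0.002,0,0,0,1],[0,0,0.004,0,0,0,1],[0,0,0.006,0,0,0,1],[0,0,0.008,0,0,0,1],[0,0,0.009,0,0,0,1]],
  ],
)

```text
time_s: 24.8
tcp_pos: [0.5446, 0.3099, 0.0723]
ee_rot: [[-0.972, -0.234, -0.003], [-0.234, 0.972, -0.0], [0.003, 0.001, -1.0]]
wrist_force: [2.7, 0.7, -11.4]
gripper_width: 0.18
```

The 11 N tug raised it only 1.9 mm, which is about the play of the catches, so it is latched. Pressing it home again, then releasing and backing off.

Request:
play_rows(
  commands=[
    [[0,0,-0.003,0,0,0,1],[0,0,-0.006,0,0,0,1],[0,0,-0.009,0,0,0,1],[0,0,-0.009,0,0,0,1],[0,0,-0.005,0,0,0,1]],
  ],
)

```text
time_s: 25.3
tcp_pos: [0.5455, 0.3106, 0.0716]
ee_rot: [[-0.972, -0.235, 0.001], [-0.235, 0.972, 0.002], [-0.002, 0.002, -1.0]]
wrist_force: [0.9, -0.7, -3.0]
gripper_width: 0.181
```

Request:
play_rows(
  commands=[
    [[0,0,0,0,0,0,0.6],[0,0,0,0,0,0,0.5],[0,0,0,0,0,0,0.5],[0,0,0,0,0,0,0.5],[0,0,0,0,0,0,0.5]],
  ],
)

```text
time_s: 25.8
tcp_pos: [0.5453, 0.3102, 0.0695]
ee_rot: [[-0.972, -0.235, -0.001], [-0.235, 0.972, 0.001], [0.0, 0.001, -1.0]]
wrist_force: [0.0, -0.2, 0.0]
gripper_width: 0.479
```

Request:
play_rows(
  commands=[
    [[0,0,0.02,0,0,0,0.5],[0,0,0.05,0,0,0,0.5],[0,0,0.08,0,0,0,0.5],[0,0,0.12,0,0,0,0.5],[0,0,0.15,0,0,0,0.5]],
  ],
)

```text
time_s: 26.3
tcp_pos: [0.5459, 0.3104, 0.2224]
ee_rot: [[-0.972, -0.235, 0.002], [-0.235, 0.972, 0.002], [-0.002, 0.002, -1.0]]
wrist_force: [-0.0, 1.2, 0.7]
gripper_width: 0.501
```

Request:
play_rows(
  commands=[
    [[-0.04,-0.01,0.01,0,0,0,0.5],[-0.08,-0.02,0.02,0,0,0,0.5],[-0.12,-0.03,0.03,0,0,0,0.5],[-0.15,-0.04,0.04,0,0,0,0.5],[-0.15,-0.04,0.04,0,0,0,0.5]],
  ],
)

```text
time_s: 26.8
tcp_pos: [0.3932, 0.2695, 0.2624]
ee_rot: [[-0.972, -0.237, 0.002], [-0.237, 0.972, 0.004], [-0.003, 0.004, -1.0]]
wrist_force: [1.5, 0.3, 0.4]
gripper_width: 0.501
```

```bash
python3 - <<'E'
from h import *
from station import r
s=r.sense();print(s["time_s"],s["tcp_pos"],s["wrist_force"],s["gripper_width"])
a=np.radians(13.5);l=np.array([np.cos(a),np.sin(a)]);w=np.array([-np.sin(a),np.cos(a)])
for n in("top","scene"):
    c=r.capture(n);P=cloud(c).reshape(-1,3); X=P[:,:2]-[.546,.31];u=X@l;v=X@w
    b=(abs(u)<.12)&(abs(v)<.12)
    rim=b&(abs(P[:,2]-.09)<.004)&((abs(u)>.08)|(abs(v)>.06)); pl=b&(abs(P[:,2]-.098)<.006)&(abs(u)<.066)&(abs(v)<.046)&(abs(v)>.014)
    A=np.c_[u[pl],v[pl],np.ones(pl.sum())]
    rib=b&(P[:,2]>.12)&(P[:,2]<.135)&(abs(v)<.03)&(abs(u)<.07)
    print(n,"rim z",np.median(P[rim,2]),"plate z",np.median(P[pl,2]),"plane",np.linalg.lstsq(A,P[pl,2],rcond=None)[0].round(4),"rib",rect(P[rib]),np.median(P[rib,2]))
    if n=="scene":
        im=cv2.resize(c["image"][140:240,310:430,::-1],None,fx=5,fy=5,interpolation=cv2.INTER_CUBIC); cv2.imwrite("pics/g.png",im)
E
```

```text
26.8 [0.39322446 0.26949258 0.26235413] [1.48170838 0.29155964 0.43121625] 0.5009586627082536
top rim z 0.09021418088271782 plate z 0.0984807498958904 plane [ 0.0029 -0.0002  0.0984] rib (array([545.3, 311.4]), array([89.3, 17.5]), 14.4) 0.12798816870808305
scene rim z 0.09007182573861616 plate z 0.0983685533579226 plane [0.0018 0.0036 0.0984] rib (array([548.3, 310.7]), array([89.5, 21.2]), 12.5) 0.12629456484366924
```

View pics/g.png

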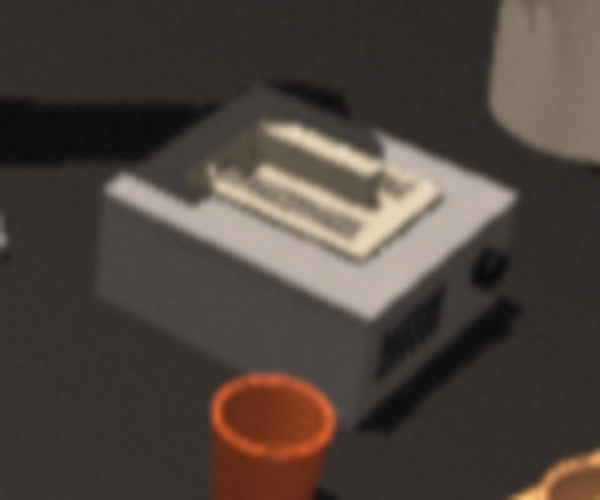

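The picture shows the cover flush in the extractor at about (330,190), rib up. Depth puts the plate face 8.3 mm above the rim (8 mm is flush) with a tilt under 0.004 rad. Settling, then handing in.

Request:
play_rows(
  commands=[
    [[0,0,0,0,0,0,0.5],[0,0,0,0,0,0,0.5],[0,0,0,0,0,0,0.5]],
  ],
)

```text
time_s: 27.2
tcp_pos: [0.3958, 0.2703, 0.259]
ee_rot: [[-0.972, -0.234, -0.001], [-0.234, 0.972, -0.0], [0.001, -0.0, -1.0]]
wrist_force: [-0.3, -0.2, 0.3]
gripper_width: 0.501
```

```bash
python3 -c "
from station import r
print(r.sense()['time_s'],r.finish_job())"
```

```text
the job is handed in; nothing more can be done
27.2 None
```

The cover is snapped into the extractor's opening, rib up and released, and the job was handed in at 27.2 s; no verdict was reported. I gripped it by its top edge, leaned it on the rest, took a new grip on the rib, pressed it in with about 23 N and backed the arm off.

**Last checks**
- **Latching:** an 11 N upward tug raised it only about 2 mm, close to the 1.5 mm play of the catches. I pressed it down again after that. The tabs themselves could not be seen, so this tug and the flush fit are the evidence that both caught.
- **Height and level:** both cameras put the plate face 8.3 mm above the rim, where 8 mm is flush. The tilt was under 0.004 rad.
- **Position:** it is centred within about 2 mm and lengthwise in line within about 1°. The two cameras disagreed by 2–3 mm throughout, and I used the average.

**What went wrong or disagreed**
- **First grasp:** it closed on nothing and nudged the cover about 5 mm within its slot. The real fingertips sit about 32 mm short of the reported TCP, so I corrected for that in every later move.
- **Other objects:** no contact with the tile, dish, jar or beaker showed in the forces or pictures, but I did not measure their positions again at the end.

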